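# Load the deburring bowl and hold the dead-man button

## Task

Pick up the steel tray by its black handle and tip all four orange spacers off its open end into the white bowl of the deburring machine, then stand the empty tray upright on the bench again and let go of it. Then press the red dead-man button on the yellow box about half way down, never to the bottom (that trips it), and finish the program while still holding it half way down with the fingers. Leave everything else where it is.

Things in the scene. Friction and masses are not known exactly. Their poses are not given: they have to be found in the camera images.
- tray: Polished steel tray, 130 x 84 mm: floor 3 mm thick, side and rear walls 22 mm high and 3 mm thick, front (+x of the tray) open for pieces to slide off; about 0.2 kg. Origin: centre of underside; x to the open end, z up. It stands on the blue mat (2 mm thick) left or right of the machine, open end roughly away from the robot (yaw within 0.4 rad). Spacers slide on it from 16 to 23 degrees of tilt.
- tray_grip (a point): Grip point in the tray's handle, axes as the tray: 59 mm behind the tray's origin, 50 mm above its underside. The handle is a black upright plate with rubbery faces standing on the rear wall: 12 mm thick along tray x, 44 mm wide along tray y, top 68 mm above the underside. Pinch it from above across its 12 mm.
- tray_lip (a point): Middle of the open front edge of the tray, on the floor's upper side: 65 mm ahead of the tray's origin, 3 mm above its underside.
- machine: Bench deburring machine, fixed: round grey foot, 164 mm diameter, with an open white bowl on top. Origin: centre of its underside, on the mat. Bowl rim 125 mm above the origin, 180 mm outside and 172 mm inside diameter; it narrows to about 120 mm inside at the bowl floor, 66 mm above the origin.
- bowl_rim (a point): Centre of the bowl's mouth, at rim height (125 mm above the mat).
- station: Yellow control box, fixed: 110 x 90 mm, 40 mm high, on the mat on the side of the machine opposite to the tray; origin: centre of its underside. From a black collar on its top (58 mm diameter, upper face 44 mm above the origin) rises the red dead-man button; released, 16 mm of its white stem shows between collar and red cap, fully down none.
- plunger_top (a point): Centre of the flat top of the red dead-man button (44 mm diameter, 14 mm thick); it moves down with the button. Released, it lies 74 mm above the station's origin.
- plunger (a joint): Travel of the dead-man button in m: 0 released, 0.016 fully down (vertical, downwards positive). A spring pushes it up: 4 N at the start of travel, 8.8 N at half way (0.008), 13.6 N fully down (0.6 N per mm). It springs back when let go.
- spacer0: Orange plastic spacer number 0 of four identical ones: round, 22 mm diameter, 16 mm high, 20 g, lying loose on the tray's floor at the start. Origin: centre of its underside as built (it may topple later).
- spacer1: Orange plastic spacer number 1 of four identical ones: round, 22 mm diameter, 16 mm high, 20 g, lying loose on the tray's floor at the start. Origin: centre of its underside as built (it may topple later).
- spacer2: Orange plastic spacer number 2 of four identical ones: round, 22 mm diameter, 16 mm high, 20 g, lying loose on the tray's floor at the start. Origin: centre of its underside as built (it may topple later).
- spacer3: Orange plastic spacer number 3 of four identical ones: round, 22 mm diameter, 16 mm high, 20 g, lying loose on the tray's floor at the start. Origin: centre of its underside as built (it may topple later).
- handset: Bystander: white radio handset with two sticks, 110 x 170 x 45 mm (sticks to 73 mm), lying at the right; leave it.
- battery: Bystander: black battery pack with a yellow band, 75 x 34 x 28 mm, on the mat between robot and machine; leave it.
- screwdriver: Bystander: orange-handled screwdriver, 150 mm, lying on the mat between robot and machine; leave it.
- screwdriver2: Bystander: a second orange-handled screwdriver, 150 mm, beyond the mat, to the right; leave it.
- reel: Bystander: blue reel, 60 mm diameter, 28 mm high, beyond the mat; leave it.
- parts_box: Bystander: grey divided parts box, 100 x 160 x 45 mm, beyond the machine; leave it.
Things that resemble listed ones, but are neither listed nor needed, are in the scene too. Of the things like the station, leave any that is purple or turquoise; of the rest the larger one is meant.

How it is judged:
By the outcome, as a careful person would: the job done as asked, in the order asked, and still so for the second after the job is handed in, while the arm keeps its last pose, push and grip.
It also fails if it takes over 64 s, if anything falls off the work surface, if the arm or the gripper's body presses on something with over 40 N, if the wrist force passes 120 N, or if a joint passes its speed limit or range.

## Robot

A 6-joint arm with a two-finger parallel gripper is mounted at the origin on the work surface. World frame = base frame: x ahead of the robot, y to its left, z up, the work surface at z = 0. Lengths are in mm, angles in rad, forces in N, time in s.
With the tool pointing down it reaches from about 250 to 725 mm from the base axis. Payload 9.7 kg.
Tool frame: the origin (TCP) lies at the very end of the fingers, on their centre line; the grasp point (between the pads) lies 19 mm behind it (robot.tcp_to_grasp is the distance from the TCP to the grasp point, in mm); z points along the fingers, y is the direction in which the jaws open and shut (so a half turn about z gives the same grasp; the last joint's range is limited). The gripper opens to 85 mm and grips with 20 to 120 N. Pads are 22 mm wide; open, the fingers measure 114 mm over their backs; the gripper's body (76 mm by 85 mm) begins 54 mm behind the grasp point. The pads swing forward as they close: fully open they stand 13 mm farther back than shut.
Start: joints at [-1.348, 0.087, 0.176, 1.66, 0, 1.571], TCP at [121.526, -536.403, 231.284] pointing down, gripper open.
Joint ranges: [-3.13, 3.13], [-0.85, 1.81], [-1.15, 1.24], [-2.2, 2.28], [-1.44, 1.52], [-3.14, 3.14]. Speed limits (rad/s): [2.22, 2.22, 2.57, 3.14, 3.14, 3.14].

## Interface

Orientations are given as a unit quaternion [w, x, y, z].
In Python, from station import monitor, cams, robot gives the robot as it stands. The module is installed in compiled form; this text tells all that it offers.
- The arm moves only by the shell command python3 -m creep 'ROWS'. ROWS is JSON, a list that holds one entry, the list of rows, each a list of 7 numbers: the shift along the tool's x, y, z in mm, then the turn, a rotation vector about the tool's x, y, z in rad, then the closure in counts, from 0 (fully open) to 255 (shut). A call has 1 to 5 rows; each row is the pose to reach, as a shift and turn from the pose commanded when the call began, along the tool's axes at that moment; what a row does not reach only later rows make up. A row lasts 1/12 s, in which the tool goes at most 41.7 mm and 7.16 degrees, less where a joint would pass 70% of its speed; a pose out of reach is approached as far as the arm can. A call with a gripper value outside its range is refused whole. The fingers move at their own pace and stop on an object; the grip force is fixed at half the most. Time passes only in rows, so rows that repeat a pose let the fingers close. It gives the time, the measured TCP pose, the force and the opening at its end, in the units of the state.
- monitor.read_state(): the state, without advancing time (a new reading comes with each control period).
- cams.get_image(name): name is "side" or "top" or "wrist"; returns a dict with "frame" (400x640x3 uint8, blue, green, red), "range_z" (400x640 float32, mm along the optical axis (not along the pixel's ray), 0 where there is no reading), "fx", "fy", "cx", "cy" (pixels), "T" (4x4, takes a point from camera to world coordinates). Camera axes: x right, y up, looking along -z (the intrinsics and any distortion apply to the point x, -y, -z); pixel columns grow to the right and rows downward; lengths in mm; the calibration is good to about 2 mm. A picture is of the moment at which its call begins.
- robot.hand_in(): hands the job in, once; it reports no verdict.
The state is a dict: "t": time; "joint_pos": joint angles; "joint_vel": joint speeds; "joint_torque": joint torques, N m; "tcp_pos": TCP position; "ee_rot": TCP orientation; "wrist_force": force on the tool from outside, world axes, zero at the start; "wrist_torque": the same for the moment, N m; "finger_gap": finger opening in mm.
Only numpy, scipy, OpenCV 4.12 (cv2) and the standard library are available. Lean on these libraries where they do the work, as an engineer would, in place of code of your own. Each camera call takes 0.05 s, during which the arm holds its last target.

## Working session

There is one attempt and no reset: what is moved stays moved. The work goes in short steps, Python scripts to look and compute and a shell command to move; the robot and the scene stay as the last step left them, time stands still between calls to the robot, and variables do not carry over. Pictures are saved under pics/ and viewed, and the job is handed in when it is done.

```bash
mkdir -p pics
cat > h.py <<'E'
from station import monitor,cams,robot
import numpy as np,cv2
from scipy.spatial.transform import Rotation as R
np.set_printoptions(precision=2,suppress=True)
def grab(n,tag):
    d=cams.get_image(n); cv2.imwrite(f'pics/{tag}.png',d['frame']); np.savez(f'pics/{tag}.npz',**{k:d[k] for k in d}); return d
def world(d,u,v,z=None):
    # z: intersect with plane; else use depth
    r=np.array([(u-d['cx'])/d['fx'],-(v-d['cy'])/d['fy'],-1.]); T=d['T']
    if z is None:
        z0=float(d['range_z'][int(round(v)),int(round(u))]); p=r*z0; return T[:3,:3]@p+T[:3,3]
    w=T[:3,:3]@r; return T[:3,3]+w*(z-T[2,3])/w[2]
def crop(src,dst,x0,y0,x1,y1,s):
    im=cv2.imread(f'pics/{src}.png')[y0:y1,x0:x1]; cv2.imwrite(f'pics/{dst}.png',cv2.resize(im,None,fx=s,fy=s,interpolation=cv2.INTER_CUBIC))
E
python3 - <<'E'
from h import *
for n in ['side','top','wrist']:
    d=grab(n,n+'0'); print(n,[k for k in d],d['fx'],d['cx'],d['cy'],d['T'])
s=monitor.read_state(); print(s)
E
```

```text
side ['frame', 'range_z', 'fx', 'fy', 'cx', 'cy', 'T'] 435.3814467138526 316.6781628302345 197.07456341347716 [[    0.93     0.24    -0.28   132.89]
 [   -0.37     0.6     -0.71 -1024.05]
 [   -0.       0.76     0.64   937.14]
 [    0.       0.       0.       1.  ]]
top ['frame', 'range_z', 'fx', 'fy', 'cx', 'cy', 'T'] 409.1087428250687 322.2433377593733 196.21621063644798 [[   0.01    1.     -0.06  408.17]
 [  -1.      0.01   -0.01 -127.66]
 [  -0.01    0.06    1.   1404.83]
 [   0.      0.      0.      1.  ]]
wrist ['frame', 'range_z', 'fx', 'fy', 'cx', 'cy', 'T'] 283.0441300729109 321.1519064329413 201.402561255695 [[   0.22    0.94    0.27  191.1 ]
 [  -0.98    0.21    0.06 -519.47]
 [  -0.     -0.28    0.96  373.3 ]
 [   0.      0.      0.      1.  ]]
{'t': 0.15, 'joint_pos': array([-1.35,  0.09,  0.18,  1.66,  0.  ,  1.57]), 'joint_vel': array([ 0., -0.,  0.,  0.,  0.,  0.]), 'joint_torque': array([ -0.  , -52.08,  46.5 ,   0.01,   0.  ,  -0.  ]), 'tcp_pos': array([ 121.5 , -536.22,  230.73]), 'ee_rot': array([-0.  ,  0.99,  0.11, -0.  ]), 'wrist_force': array([0.24, 0.12, 0.37]), 'wrist_torque': array([ 0.  , -0.08,  0.04]), 'finger_gap': 85.81729876934455}
```

View pics/top0.png

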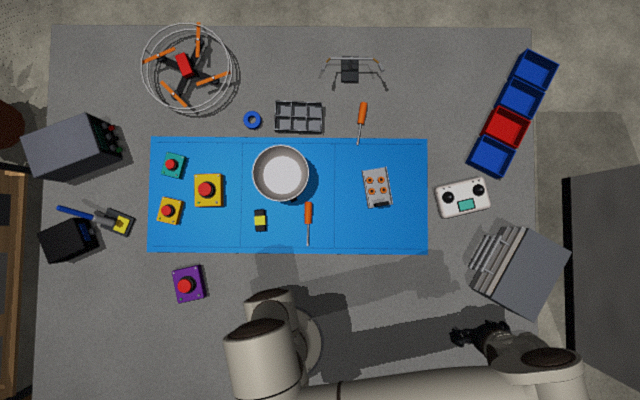

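View pics/side0.png

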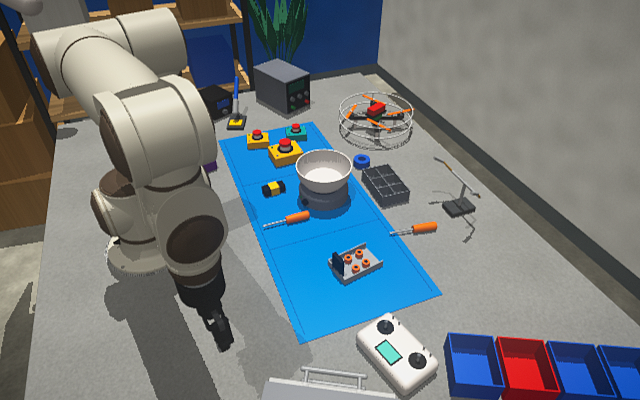

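View pics/wrist0.png

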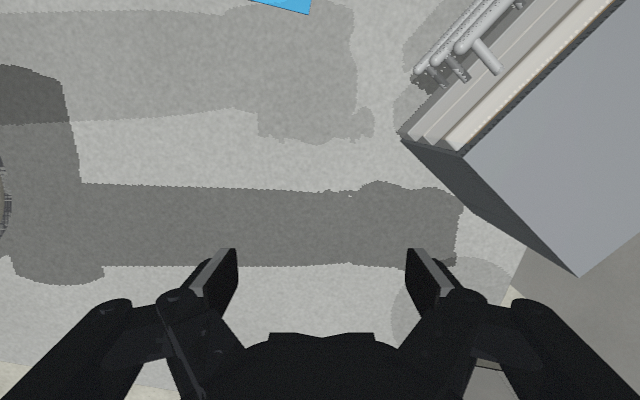

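The top picture shows the tray at (377,187), the bowl at (281,173) and four boxes like the station: large yellow (208,190), small yellow (170,211), turquoise (173,165) and purple (189,284). The larger yellow one fits, so I'll confirm it in enlarged crops.

Run:
```python
from h import *
crop('top0','c1',145,140,245,230,6); crop('top0','c2',330,140,430,230,6); crop('side0','c3',310,220,400,290,7)
d=dict(np.load('pics/top0.npz'))
for u,v in [(207,190),(281,173),(200,150),(377,187)]: print(u,v,world(d,u,v))
hsv=cv2.cvtColor(d['frame'],cv2.COLOR_BGR2HSV)
m=cv2.inRange(hsv,(18,120,100),(32,255,255))
n,l,s,c=cv2.connectedComponentsWithStats(m)
for i in range(1,n):
    if s[i,4]>100: print(s[i],c[i])
```

```text
207 190 [507.71 258.23  73.17]
281 173 [566.58  17.5   69.42]
200 150 [652.17 307.83  -0.15]
377 187 [ 529.72 -306.35    1.15]
[194 174  27  33 583] [207.93 189.55]
[157 197  25  27 333] [169.23 210.19]
[113 215  17  19 168] [121.34 224.48]
```

View pics/c1.png

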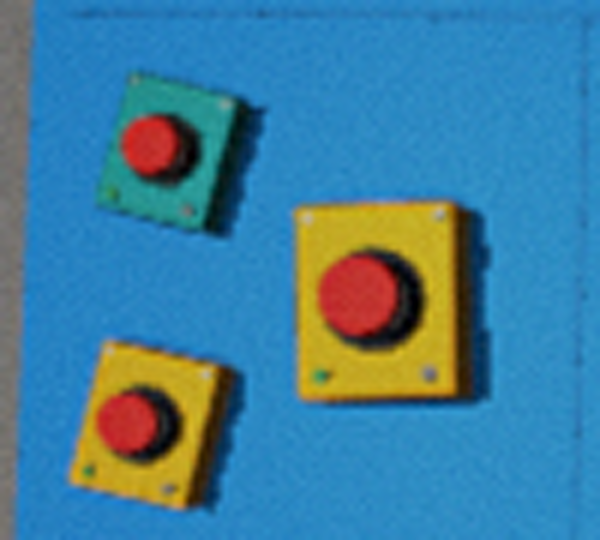

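View pics/c2.png

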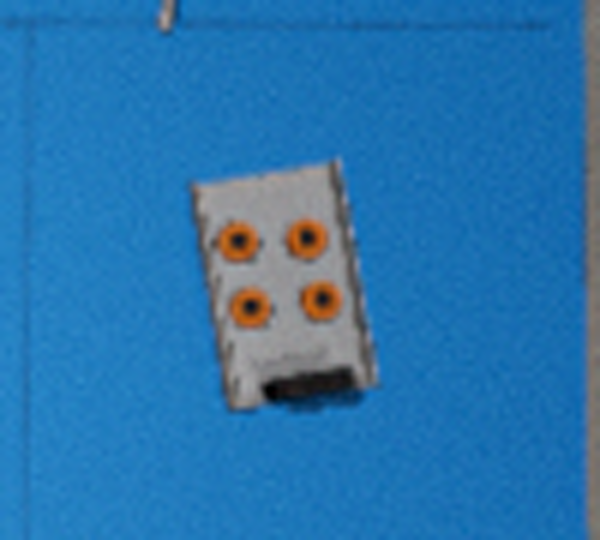

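View pics/c3.png

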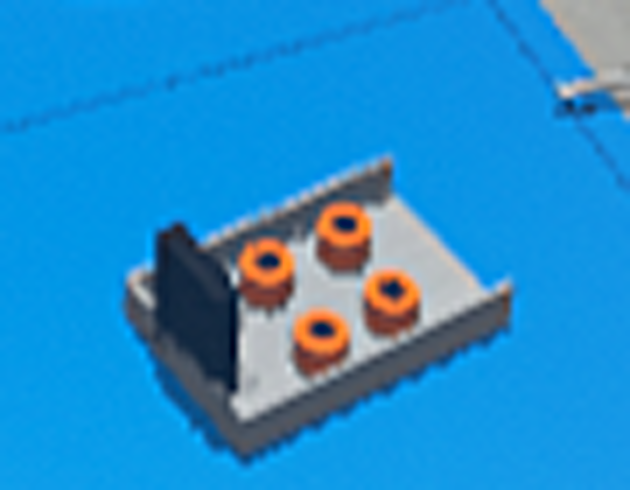

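The tray's black handle is at top-crop (310,384), i.e. pixel (381.7,204), with its open end away from the robot and four spacers inside. The larger yellow station has its cap at crop (357,293), i.e. pixel (204.5,188.8). The other yellow box is clearly smaller, so it is excluded along with the turquoise and purple ones.

Run:
```python
from h import *
d=dict(np.load('pics/top0.npz'));s=dict(np.load('pics/side0.npz'))
C=lambda x,y:(330+x/6-.4,140+y/6-.4)
hl=world(d,*C(264,386),70); hr=world(d,*C(357,380),70); print('handle top L R',hl,hr)
fl=world(d,*C(196,185),15);fr=world(d,*C(338,161),15);bl=world(d,*C(232,408),24);br=world(d,*C(378,383),24);print(fl,fr,bl,br)
S=lambda x,y:(310+x/7-.4,220+y/7-.4)
print('side handle top', world(s,*S(178,225),70),world(s,*S(236,290),70))
print('side front floor/wall', world(s,*S(388,157),24),world(s,*S(508,287),24))
print('side back wall', world(s,*S(130,283),24),world(s,*S(240,418),24))
c=world(d,145+357/6-.4,140+293/6-.4,76);print('plunger top',c, 'base corners',[world(d,145+x/6-.4,140+y/6-.4,42)[:2] for x,y in [(296,205),(457,203),(462,396),(300,400)]])
# bowl rim fit via depth
for q,n in ((d,'top'),(s,'side')):
    v,u=np.nonzero(q['range_z']>0)
    z=q['range_z'][v,u]; r=np.stack([(u-q['cx'])/q['fx']*z,-(v-q['cy'])/q['fy']*z,-z])
    p=(q['T'][:3,:3]@r).T+q['T'][:3,3]
    m=(abs(p[:,0]-575)<130)&(abs(p[:,1]-20)<130)&(p[:,2]>122)&(p[:,2]<133)
    c,rad=cv2.minEnclosingCircle(p[m][:,:2].astype(np.float32)); print(n,m.sum(),c,rad,p[m][:,2].mean())
    m=(abs(p[:,0]-500)<60)&(abs(p[:,1]-265)<60)&(p[:,2]>70)&(p[:,2]<85); print(' cap',p[m].mean(0),m.sum())
    m=(abs(p[:,0]-480)<40)&(abs(p[:,1]+310)<60)&(p[:,2]>60)&(p[:,2]<80); print(' handle',p[m].mean(0),m.sum())
```

```text
handle top L R [ 468.2  -286.65   70.  ] [ 472.02 -337.18   70.  ]
[ 584.76 -254.14   15.  ] [ 599.35 -334.88   15.  ] [ 457.69 -274.2    24.  ] [ 472.66 -356.2    24.  ]
side handle top [ 468.46 -295.1    70.  ] [ 475.68 -333.49   70.  ]
side front floor/wall [ 582.12 -253.53   24.  ] [ 594.64 -335.12   24.  ]
side back wall [ 456.26 -277.99   24.  ] [ 469.   -356.12   24.  ]
plunger top [512.52 267.04  76.  ] base corners [array([564.18, 312.76]), array([566.25, 222.62]), array([458.35, 216.95]), array([455.14, 307.17])]
top 248 (560.9498291015625, 14.248934745788574) 89.60259246826172 126.02868517185274
 cap [510.64 266.18  75.85] 136
 handle [ 469.69 -314.04   68.94] 48
side 222 (559.7311401367188, 11.651599884033203) 92.83595275878906 125.37525610054765
 cap [508.57 261.78  74.64] 74
 handle [ 466.1  -317.86   67.61] 82
```

```bash
cat >> h.py <<'E'
def Rt(yaw,tilt=0,flip=1):
    """tool rot holding tray with heading yaw, nose-down tilt; flip=+-1: tool y = flip*tray x"""
    T=R.from_euler('ZY',[yaw,tilt]).as_matrix()  # tray axes
    y=flip*T[:,1-1]; z=-T[:,2]; x=np.cross(y,z); return np.stack([x,y,z],1)
def cur():
    s=monitor.read_state(); q=s['ee_rot']; return s,np.array(s['tcp_pos']),R.from_quat([q[1],q[2],q[3],q[0]]).as_matrix()
def go(p,Rd):
    s,pc,Rc=cur(); sh=Rc.T@(np.array(p)-pc); rv=R.from_matrix(Rc.T@Rd).as_rotvec()
    print('t',round(s['t'],2),'shift',sh.round(1),'|',round(np.linalg.norm(sh)),'rot',rv.round(3),'deg',round(np.degrees(np.linalg.norm(rv)),1),'F',np.round(s['wrist_force'],1),'gap',round(s['finger_gap'],1),'q',np.round(s['joint_pos'],2))
E
python3 - <<'E'
from h import *
go([469,-315,140],Rt(.168,0,1)); go([469,-315,140],Rt(.168,0,-1))
E
```

```text
t 0.15 shift [ 387.8 -138.9   90.9] | 422 rot [-0.   -0.   -1.52] deg 86.9 F [0.2 0.1 0.4] gap 85.8 q [-1.35  0.09  0.18  1.66  0.    1.57]
t 0.15 shift [ 387.8 -138.9   90.9] | 422 rot [-0.    0.    1.63] deg 93.1 F [0.2 0.1 0.4] gap 85.8 q [-1.35  0.09  0.18  1.66  0.    1.57]
```

```bash
python3 -m creep '[[[32,-11,4,0,0,-0.12,0],[64,-23,8,0,0,-0.24,0],[96,-34,12,0,0,-0.36,0],[128,-46,16,0,0,-0.48,0],[160,-57,20,0,0,-0.6,0]]]'
python3 -c "
from h import *
go([469,-315,140],Rt(.168,0,1))"
```

```text
t: 0.57
tcp_pos: [265.9, -444.3, 210.9]
ee_rot: [-0.0, 0.915, 0.402, -0.0]
wrist_force: [0.9, -1.0, 0.1]
finger_gap: 85.2
t 0.57 shift [232.5  62.2  70.9] | 251 rot [-0.   -0.   -0.91] deg 52.2 F [ 0.9 -1.   0.1] gap 85.2 q [-1.03  0.    0.05  1.62  0.    1.28]
```

```bash
python3 -m creep '[[[35,9,10,0,0,-0.12,0],[70,18,20,0,0,-0.24,0],[105,28,30,0,0,-0.36,0],[140,37,40,0,0,-0.48,0],[175,47,50,0,0,-0.6,0]]]'
python3 -c "
from h import *
go([469,-315,140],Rt(.168,0,1))"
```

```text
t: 0.98
tcp_pos: [419.7, -347.8, 160.7]
ee_rot: [-0.0, 0.756, 0.655, -0.0]
wrist_force: [0.3, -1.5, -0.1]
finger_gap: 85.6
t 0.98 shift [39.4 44.2 20.7] | 63 rot [-0.   -0.   -0.31] deg 17.8 F [ 0.3 -1.5 -0.1] gap 85.6 q [-0.69  0.06  0.01  1.52 -0.    1.02]
```

```bash
python3 -m creep '[[[14,15,7,0,0,-0.12,0],[28,30,14,0,0,-0.24,0],[39,44,21,0,0,-0.31,0],[39,44,21,0,0,-0.31,0],[39,44,21,0,0,-0.31,0]]]'
python3 -c "
from h import *
go([469,-315,140],Rt(.168,0,1)); d=grab('wrist','w1'); grab('side','s1'); crop('side','x',0,0,1,1,1) if 0 else crop('s1','s1c',280,160,440,300,5)
print(d['T'])"
```

```text
t: 1.4
tcp_pos: [467.8, -316.4, 139.4]
ee_rot: [-0.001, 0.647, 0.762, -0.0]
wrist_force: [0.6, 0.3, -0.4]
finger_gap: 85.7
t 1.4 shift [ 1.2  1.4 -0.6] | 2 rot [-0.   -0.   -0.01] deg 0.3 F [ 0.6  0.3 -0.4] gap 85.7 q [-0.59  0.11  0.02  1.49 -0.    0.81]
[[   0.99   -0.16   -0.04  457.31]
 [   0.16    0.95    0.27 -245.47]
 [  -0.     -0.28    0.96  282.2 ]
 [   0.      0.      0.      1.  ]]
```

View pics/w1.png

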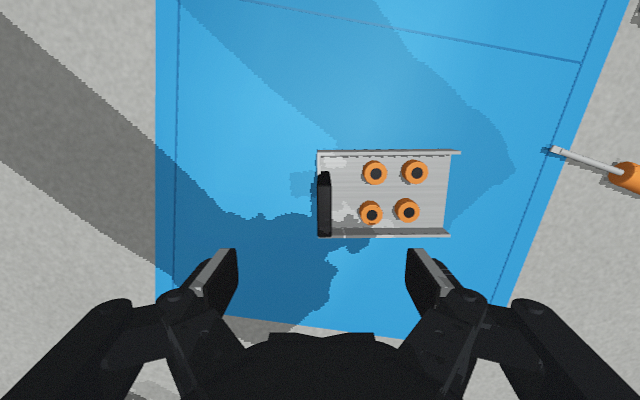

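View pics/s1c.png

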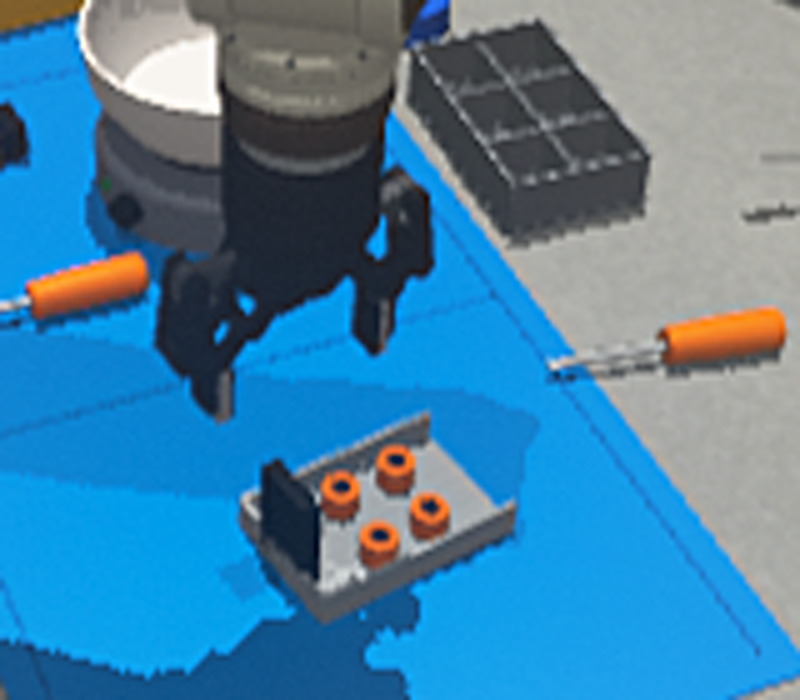

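Run:
```python
from h import *
d=dict(np.load('pics/w1.npz'))
crop('w1','w1c',290,130,480,255,4)
for u,v,z in [(460,151,24),(450,236,24),(317,151,24),(317,237,24)]: print(world(d,u,v,z))
v,u=np.mgrid[140:245,300:345]; v=v.ravel();u=u.ravel()
p=np.array([world(d,a,b) for a,b in zip(u,v)]); m=(p[:,2]>63)&(p[:,2]<78); q=p[m]; print(m.sum(),q.mean(0),q.min(0),q.max(0)); 
print(cv2.minAreaRect(q[:,:2].astype(np.float32)))
```

```text
[ 584.66 -252.03   24.  ]
[ 599.48 -333.42   24.  ]
[ 457.39 -272.99   24.  ]
[ 470.65 -355.82   24.  ]
795 [ 470.11 -312.45   69.77] [ 461.51 -335.41   63.19] [ 479.56 -291.65   72.16]
((470.27777099609375, -313.87091064453125), (11.364866256713867, 43.72006607055664), 9.70585823059082)
```

View pics/w1c.png

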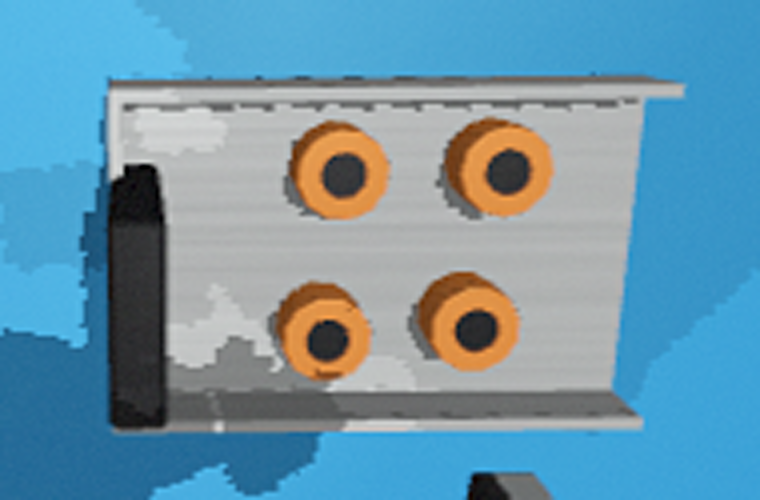

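The wrist picture confirms the handle (pixels 316-331, rows 172-235) at about (470,-314), with yaw 0.169. The fingers straddle it, so I descend.

```bash
python3 -m creep '[[[2,2,25,0,0,-0.005,0],[2,2,55,0,0,-0.005,0],[2,2,80,0,0,-0.005,0],[2,2,100,0,0,-0.005,0],[2,2,106,0,0,-0.005,0]]]'
python3 -c "
from h import *
go([470,-314,33],Rt(.169,0,1))"
```

```text
t: 1.92
tcp_pos: [467.3, -314.6, 31.4]
ee_rot: [-0.002, 0.647, 0.763, -0.0]
wrist_force: [-0.7, 0.9, -0.1]
finger_gap: 85.4
t 1.92 shift [ 0.1  2.8 -1.6] | 3 rot [-0. -0. -0.] deg 0.3 F [-0.7  0.9 -0.1] gap 85.4 q [-0.59  0.14 -0.16  1.28 -0.    0.81]
```

```bash
python3 -m creep '[[[0,3,-2,0,0,0,60],[0,3,-2,0,0,0,120],[0,3,-2,0,0,0,180],[0,3,-2,0,0,0,255],[0,3,-2,0,0,0,255]]]'
python3 -m creep '[[[0,0,0,0,0,0,255],[0,0,0,0,0,0,255],[0,0,0,0,0,0,255],[0,0,0,0,0,0,255]]]'
python3 -c "
from h import *
go([470,-314,33],Rt(.169,0,1));grab('side','s2');crop('s2','s2c',280,160,440,300,5)"
```

```text
t: 2.33
tcp_pos: [472.9, -314.7, 37.6]
ee_rot: [0.001, 0.646, 0.764, 0.0]
wrist_force: [-0.3, 1.3, 0.5]
finger_gap: 25.6
t: 2.67
tcp_pos: [472.6, -314.5, 37.2]
ee_rot: [0.001, 0.646, 0.764, -0.0]
wrist_force: [-1.9, -0.2, 6.8]
finger_gap: 11.4
t 2.67 shift [ 0.9 -2.5  4.2] | 5 rot [ 0.  0. -0.] deg 0.1 F [-1.9 -0.2  6.8] gap 11.4 q [-0.59  0.14 -0.14  1.29 -0.    0.82]
```

View pics/s2c.png

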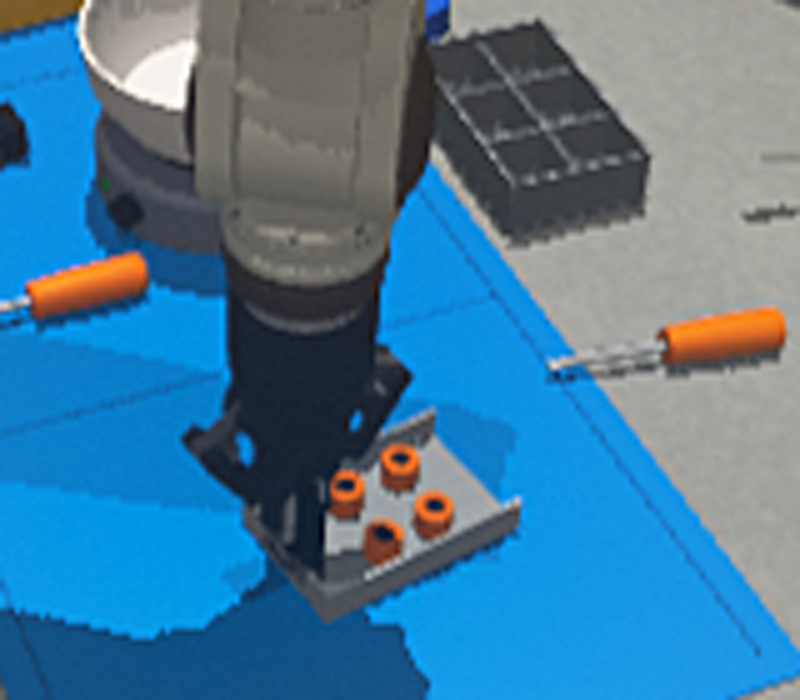

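The side picture shows the handle gripped (gap 11.4) and all four spacers still in place. I lift with the nose slightly up.

```bash
python3 -m creep '[[[0,0,-3,0,0,0,255],[0,0,-8,0,0,0,255],[0,0,-15,-0.02,0,0,255],[0,0,-24,-0.05,0,0,255],[0,0,-34,-0.08,0,0,255]]]'
python3 -m creep '[[[0,0,-11,-0.02,0,0,255],[0,0,-23,-0.04,0,0,255],[0,0,-36,-0.05,0,0,255],[0,0,-50,-0.05,0,0,255],[0,0,-64,-0.05,0,0,255]]]'
python3 -c "
from h import *
go([470,-314,220],Rt(.169,-.13,1));grab('side','s3');crop('s3','s3c',260,110,440,250,4)"
```

```text
t: 3.13
tcp_pos: [472.3, -314.0, 70.5]
ee_rot: [0.026, 0.645, 0.763, 0.031]
wrist_force: [0.4, 0.3, -3.0]
finger_gap: 11.2
t: 3.55
tcp_pos: [466.9, -315.2, 135.7]
ee_rot: [0.042, 0.644, 0.762, 0.05]
wrist_force: [0.6, 0.2, -3.7]
finger_gap: 11.0
t 3.55 shift [  0.6  14.2 -83.2] | 84 rot [ 0.  0. -0.] deg 0.1 F [ 0.6  0.2 -3.7] gap 11.0 q [-0.64  0.01 -0.09  1.38  0.09  0.77]
```

View pics/s3c.png

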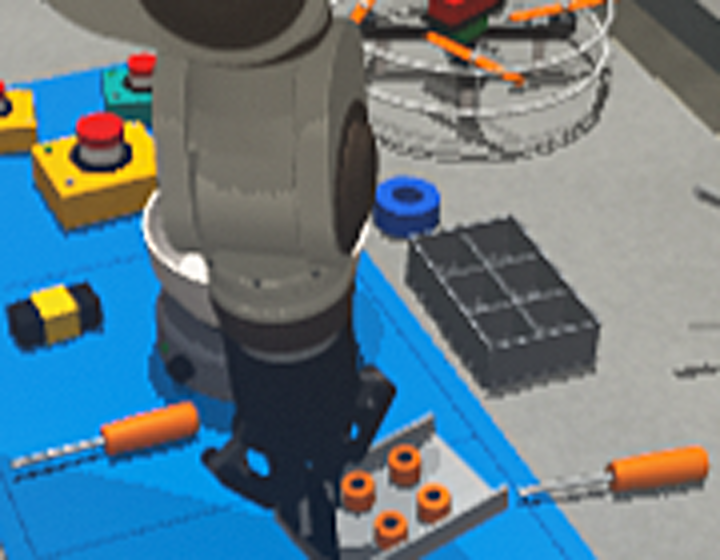

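```bash
python3 -c "
from h import *
go([490,-290,200],Rt(.5,-.13,1));go([560,-180,225],Rt(1.571,-.13,1))"
```

```text
t 3.6 shift [ 21.6  34.1 -57.2] | 70 rot [ 0.    0.05 -0.33] deg 19.1 F [-0.4 -1.7  0.5] gap 11.3 q [-0.64  0.01 -0.09  1.38  0.09  0.77]
t 3.6 shift [118.4 123.9 -70.7] | 185 rot [ 0.    0.19 -1.39] deg 80.5 F [-0.4 -1.7  0.5] gap 11.3 q [-0.64  0.01 -0.09  1.38  0.09  0.77]
```

```bash
python3 -m creep '[[[2,3,-8,0,0.005,-0.03,255],[6,9,-19,0,0.014,-0.09,255],[11,17,-32,0,0.025,-0.17,255],[16,25,-45,0,0.037,-0.25,255],[21,33,-57,0,0.05,-0.33,255]]]'
python3 -c "
from h import *
go([560,-180,225],Rt(1.571,-.13,1))"
```

```text
t: 4.02
tcp_pos: [488.9, -290.0, 196.0]
ee_rot: [0.031, 0.507, 0.859, 0.058]
wrist_force: [0.0, -1.0, -3.0]
finger_gap: 11.0
t 4.02 shift [ 62.1 118.1 -13.2] | 134 rot [ 0.01  0.13 -1.06] deg 61.1 F [ 0. -1. -3.] gap 11.0 q [-0.6   0.06  0.08  1.53  0.12  0.47]
```

```bash
python3 -m creep '[[[5,10,-2,0,0.011,-0.088,255],[10,20,-4,0,0.022,-0.176,255],[15,30,-5,0,0.033,-0.264,255],[21,39,-6,0,0.044,-0.352,255],[26,49,-7,0.004,0.055,-0.44,255]]]'
python3 -c "
from h import *
go([560,-180,225],Rt(1.571,-.13,1))"
```

```text
t: 4.43
tcp_pos: [518.3, -244.3, 208.8]
ee_rot: [0.018, 0.306, 0.95, 0.062]
wrist_force: [-0.8, 0.1, -3.6]
finger_gap: 11.3
t 4.43 shift [ 3.7 78.  -6.2] | 78 rot [ 0.    0.08 -0.62] deg 35.7 F [-0.8  0.1 -3.6] gap 11.3 q [-0.5   0.12  0.16  1.6   0.13  0.12]
```

```bash
python3 -m creep '[[[1,10,-1,0,0.01,-0.08,255],[1,20,-2,0,0.02,-0.16,255],[2,31,-3,0,0.03,-0.25,255],[2,42,-4,0,0.042,-0.34,255],[3,52,-5,0,0.053,-0.43,255]]]'
python3 -c "
from h import *
go([560,-180,225],Rt(1.571,-.13,1))"
```

```text
t: 4.85
tcp_pos: [546.1, -201.2, 220.4]
ee_rot: [0.006, 0.094, 0.993, 0.065]
wrist_force: [0.4, 0.5, -4.0]
finger_gap: 11.7
t 4.85 shift [-9.7 23.9 -1.5] | 26 rot [ 0.    0.02 -0.19] deg 10.8 F [ 0.4  0.5 -4. ] gap 11.7 q [-0.42  0.19  0.26  1.67  0.13 -0.23]
```

```bash
python3 -m creep '[[[-4,9,0,0,0.008,-0.07,255],[-7,17,-1,0,0.015,-0.13,255],[-9,22,-1,0,0.02,-0.17,255],[-10,24,-1,0,0.023,-0.185,255],[-10,24,-1,0,0.023,-0.185,255]]]'
python3 -c "
from h import *
go([560,-180,225],Rt(1.571,-.13,1))
go([560,-106,238],Rt(1.571,.65,1))
grab('side','s4');grab('wrist','w4');crop('s4','s4c',240,80,440,230,4)"
```

```text
t: 5.27
tcp_pos: [560.4, -180.0, 224.2]
ee_rot: [0.001, 0.003, 0.998, 0.065]
wrist_force: [0.2, 0.1, -2.4]
finger_gap: 11.4
t 5.27 shift [ 0.4  0.1 -0.8] | 1 rot [ 0.    0.   -0.01] deg 0.4 F [ 0.2  0.1 -2.4] gap 11.4 q [-0.37  0.22  0.31  1.7   0.12 -0.37]
t 5.27 shift [ 0.8 75.2 -4.1] | 75 rot [ 0.78 -0.   -0.01] deg 44.7 F [ 0.2  0.1 -2.4] gap 11.4 q [-0.37  0.22  0.31  1.7   0.12 -0.37]
```

View pics/s4c.png

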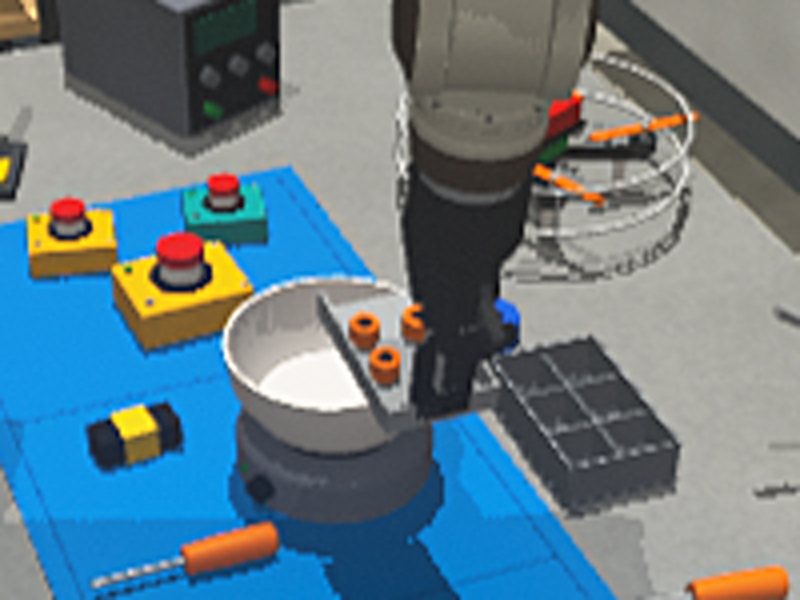

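View pics/w4.png

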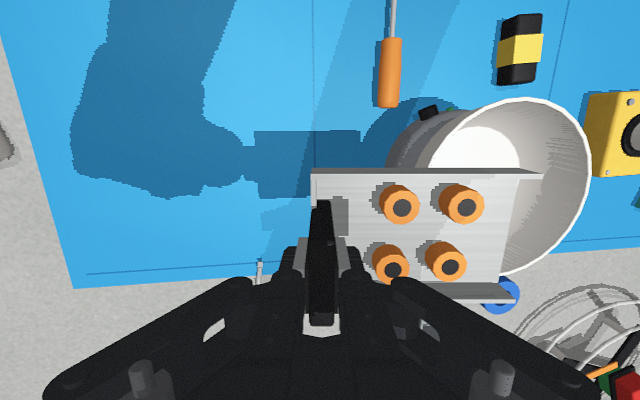

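Run:
```python
from h import *
s,p,Rc=cur()
lip=p+Rc@np.array([0,124,32.2]); pts={'lip':lip,'lipL':lip+Rc@[39,0,0],'lipR':lip-Rc@[39,0,0],'rim':[560.3,13,127]}
for a in (0,90,180,270): pts['r%d'%a]=[560.3+88*np.cos(np.radians(a)),13+88*np.sin(np.radians(a)),127]
for n in('wrist','side'):
    d=dict(np.load('pics/%s4.npz'%n[0])); 
    for k,x in pts.items():
        c=np.linalg.inv(d['T'])@np.r_[x,1]; print(n,k,np.round(x),round(d['cx']+d['fx']*c[0]/-c[2]),round(d['cy']-d['fy']*c[1]/-c[2]))
```

```text
wrist lip [561. -53. 208.] 507 230
wrist lipL [522. -53. 208.] 518 171
wrist lipR [600. -54. 208.] 496 282
wrist rim [560.  13. 127.] 506 194
wrist r0 [648.  13. 127.] 491 275
wrist r90 [560. 101. 127.] 586 190
wrist r180 [472.  13. 127.] 523 97
wrist r270 [560. -75. 127.] 419 198
side lip [561. -53. 208.] 333 154
side lipL [522. -53. 208.] 320 157
side lipR [600. -54. 208.] 345 152
side rim [560.  13. 127.] 324 165
side r0 [648.  13. 127.] 349 159
side r90 [560. 101. 127.] 314 150
side r180 [472.  13. 127.] 297 171
side r270 [560. -75. 127.] 335 180
```

```bash
python3 -m creep '[[[0,4,0,0.03,0,0,255],[0,9,0,0.07,0,0,255],[0,14,0,0.12,0,0,255],[0,20,-1,0.17,0,0,255],[0,26,-2,0.22,0,0,255]]]'
python3 -c "
from h import *
go([560,-106,238],Rt(1.571,.65,1))"
```

```text
t: 5.78
tcp_pos: [559.8, -155.2, 229.8]
ee_rot: [0.0, 0.005, 0.999, -0.046]
wrist_force: [0.6, -0.5, -2.8]
finger_gap: 10.9
t 5.78 shift [  0.3  48.2 -12.6] | 50 rot [ 0.56 -0.   -0.01] deg 32.0 F [ 0.6 -0.5 -2.8] gap 10.9 q [-0.23  0.14  0.23  1.64 -0.09 -0.22]
```

```bash
python3 -m creep '[[[0,5,-1,0.05,0,0,255],[0,11,-2,0.1,0,0,255],[0,17,-3,0.15,0,0,255],[0,23,-5,0.2,0,0,255],[0,29,-7,0.25,0,0,255]]]'
python3 -c "
from h import *
go([560,-106,238],Rt(1.571,.65,1))"
```

```text
t: 6.2
tcp_pos: [560.0, -125.4, 234.3]
ee_rot: [0.0, 0.004, 0.985, -0.17]
wrist_force: [-0.5, -0.1, -3.5]
finger_gap: 11.3
t 6.2 shift [  0.2  17.  -10. ] | 20 rot [ 0.31 -0.   -0.01] deg 17.7 F [-0.5 -0.1 -3.5] gap 11.3 q [-0.05  0.1   0.17  1.62 -0.34 -0.05]
```

```bash
python3 -m creep '[[[0,4,-2,0.05,0,0,255],[0,8,-4,0.11,0,0,255],[0,12,-6,0.18,0,0,255],[0,15,-8,0.25,0,0,255],[0,17,-10,0.31,0,0,255]]]'
python3 -m creep '[[[0,0,0,0,0,0,255],[0,0,0,0,0,0,255],[0,0,0,0,0,0,255],[0,0,0,0,0,0,255],[0,0,0,0,0,0,255]]]'
python3 -c "
from h import *
go([560,-106,238],Rt(1.571,.65,1))
grab('side','s5');grab('wrist','w5');crop('s5','s5c',240,80,440,230,4)"
```

```text
t: 6.62
tcp_pos: [560.3, -105.7, 238.0]
ee_rot: [-0.0, 0.004, 0.947, -0.32]
wrist_force: [0.0, -0.8, -2.7]
finger_gap: 10.7
t: 7.03
tcp_pos: [560.4, -106.7, 238.3]
ee_rot: [-0.001, 0.004, 0.948, -0.319]
wrist_force: [0.6, 0.0, -1.3]
finger_gap: 11.2
t 7.03 shift [ 0.4  0.7 -0.2] | 1 rot [ 0.   -0.   -0.01] deg 0.5 F [ 0.6  0.  -1.3] gap 11.2 q [ 0.12  0.14  0.14  1.66 -0.64  0.16]
```

View pics/s5c.png

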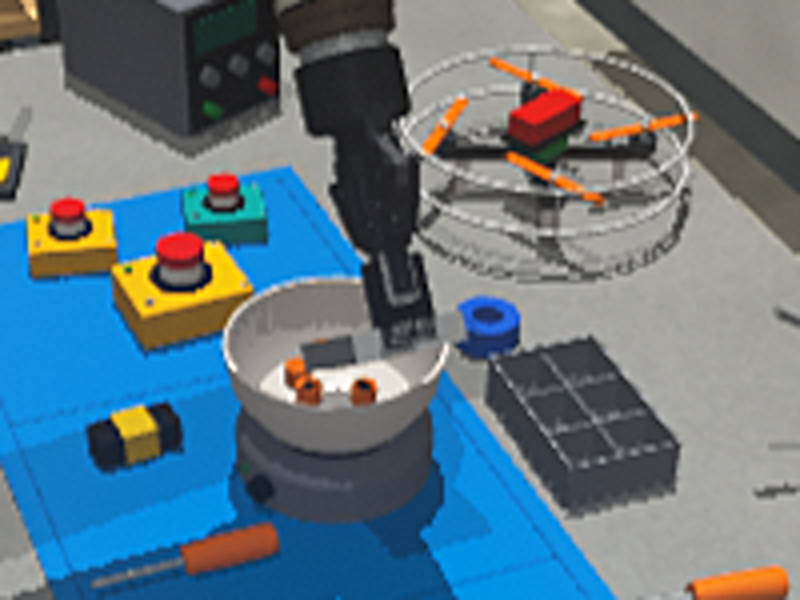

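View pics/w5.png

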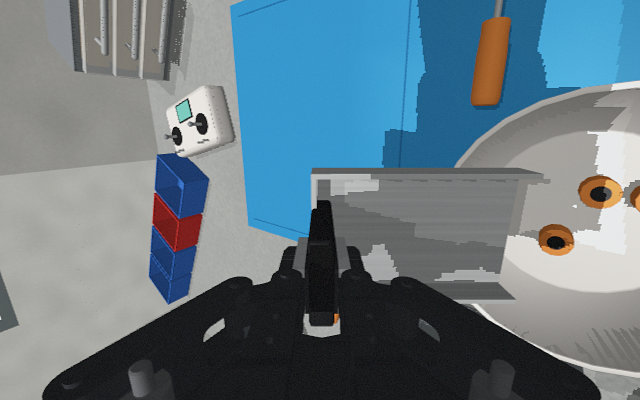

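Run:
```python
from h import *
crop('s5','s5d',290,145,360,195,10);crop('w5','w5d',280,160,560,340,2.8)
```

```text
(no output)
```

View pics/s5d.png

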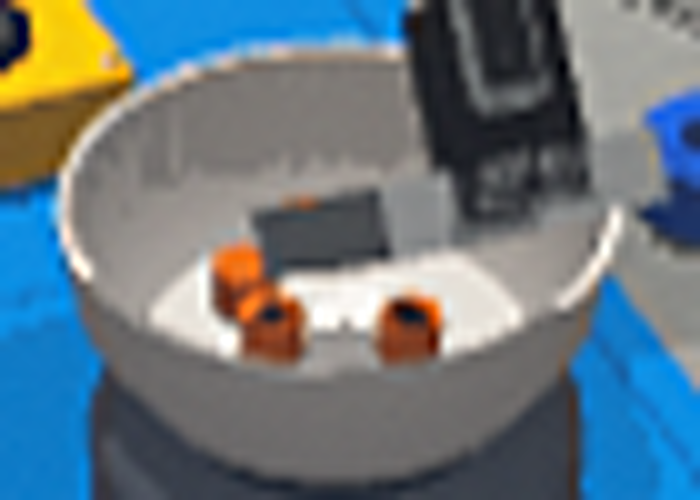

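View pics/w5d.png

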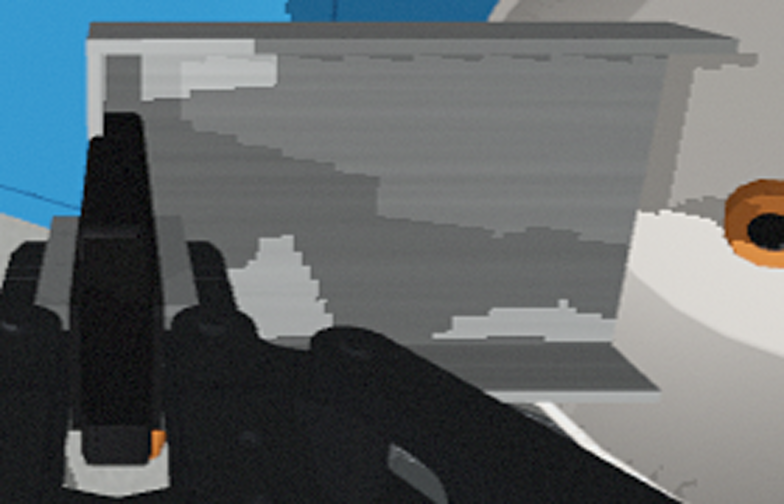

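Run:
```python
from h import *
d=dict(np.load('pics/w5.npz'));t=dict(np.load('pics/top0.npz'))
x=np.array([world(d,u,v,12) for u,v in ((336,318),)]);print(x, 'depthpt',world(d,336,318)); print('sd2',world(t,362,112,12),world(t,363,104,12))
go([560,-190,225],Rt(1.571,0,1))
```

```text
[[ 813.99 -247.25   12.  ]] depthpt [ 808.58 -243.42   17.69]
sd2 [ 788.14 -252.47   12.  ] [ 816.25 -255.78   12.  ]
t 7.13 shift [ -0.2 -58.6  60.9] | 85 rot [-0.65 -0.   -0.01] deg 37.2 F [-0.6 -0.4 -2.4] gap 11.4 q [ 0.12  0.14  0.14  1.66 -0.64  0.16]
```

The orange bit beside the handle is screwdriver2 far behind it (depth point 808,-243), so the tray is empty. I see three spacers in the bowl and a fourth sliver behind the tray wall. I level and back off, then check.

```bash
python3 -m creep '[[[0,-5,5,-0.06,0,0,255],[0,-13,13,-0.15,0,0,255],[0,-22,23,-0.25,0,0,255],[0,-31,33,-0.36,0,0,255],[0,-41,43,-0.47,0,0,255]]]'
python3 -c "
from h import *
go([560,-190,225],Rt(1.571,0,1)); go([490,-290,140],Rt(.5,0,1))"
```

```text
t: 7.55
tcp_pos: [560.4, -164.9, 229.5]
ee_rot: [0.002, 0.003, 0.996, -0.087]
wrist_force: [0.3, -0.1, -3.2]
finger_gap: 11.7
t 7.55 shift [  0.2 -24.    8.8] | 26 rot [-0.17  0.   -0.01] deg 10.0 F [ 0.3 -0.1 -3.2] gap 11.7 q [-0.2   0.12  0.2   1.61 -0.17 -0.2 ]
t 7.55 shift [  70.  -108.1  109.7] | 169 rot [-0.16  0.1   1.06] deg 61.7 F [ 0.3 -0.1 -3.2] gap 11.7 q [-0.2   0.12  0.2   1.61 -0.17 -0.2 ]
```

```bash
python3 -m creep '[[[0,-12,3,-0.08,0,0,255],[0,-25,8,-0.165,0,0,255],[2,-45,10,-0.165,0.01,0.06,255],[5,-65,12,-0.165,0.02,0.14,255],[10,-85,14,-0.165,0.03,0.22,255]]]'
python3 -c "
from h import *
grab('side','s6');grab('top','t6');crop('s6','s6c',240,100,400,220,5);crop('t6','t6c',230,120,430,220,4)
go([472,-314,140],Rt(.169,0,1))"
```

```text
t: 7.97
tcp_pos: [549.2, -252.5, 229.6]
ee_rot: [-0.005, 0.116, 0.993, -0.007]
wrist_force: [0.1, 0.0, -2.1]
finger_gap: 11.2
t 8.07 shift [ 59.9 -75.1  91.4] | 133 rot [-0.02  0.    1.17] deg 66.9 F [-0.1  0.1 -2.7] gap 11.0 q [-0.43  0.23  0.33  1.68 -0.02 -0.19]
```

View pics/s6c.png

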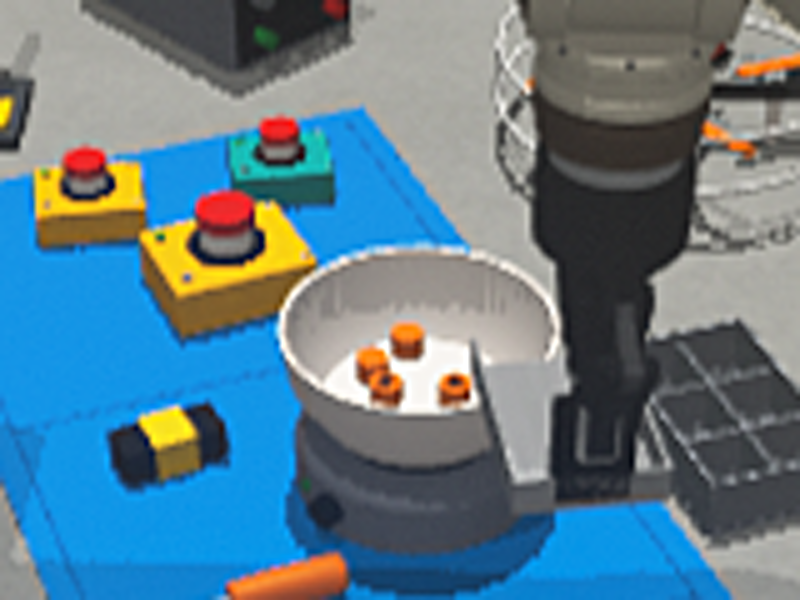

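View pics/t6c.png

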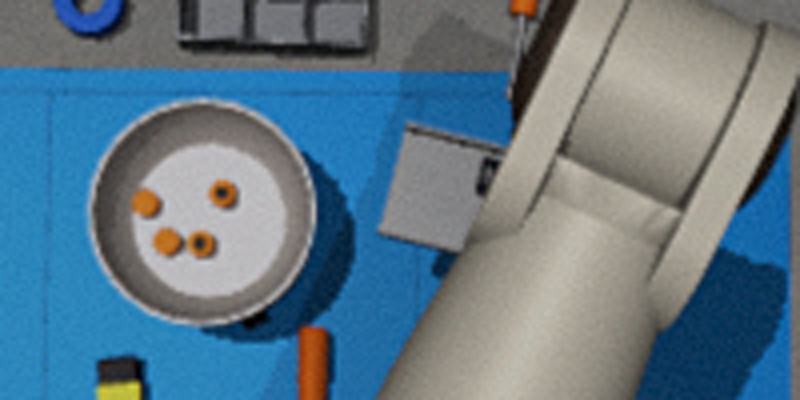

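All four spacers are in the bowl: top-crop (145,203), (222,193), (168,241) and (201,244). I return the tray.

```bash
python3 -m creep '[[[6,-8,5,0,0,0.1,255],[12,-15,12,-0.01,0,0.2,255],[18,-23,20,-0.01,0,0.31,255],[24,-30,28,-0.01,0,0.42,255],[30,-38,36,-0.01,0,0.53,255]]]'
python3 -c "
from h import *
go([472,-314,140],Rt(.169,0,1))"
```

```text
t: 8.48
tcp_pos: [510.9, -281.2, 194.3]
ee_rot: [-0.002, 0.372, 0.928, -0.003]
wrist_force: [-0.2, -0.5, -1.9]
finger_gap: 11.0
t 8.48 shift [  5.4 -50.2  54.6] | 74 rot [-0.01  0.    0.64] deg 36.6 F [-0.2 -0.5 -1.9] gap 11.0 q [-0.5   0.16  0.18  1.6  -0.01  0.26]
```

```bash
python3 -m creep '[[[1,-10,11,0,0,0.12,255],[2,-20,22,0,0,0.24,255],[3,-30,33,-0.01,0,0.36,255],[4,-40,44,-0.01,0,0.48,255],[5,-48,53,-0.01,0,0.58,255]]]'
python3 -c "
from h import *
go([472,-314,37],Rt(.169,0,1))"
```

```text
t: 8.9
tcp_pos: [473.6, -312.9, 141.1]
ee_rot: [0.0, 0.622, 0.783, 0.001]
wrist_force: [0.7, -0.4, -2.2]
finger_gap: 11.3
t 8.9 shift [ -0.8  -2.  104.1] | 104 rot [ 0.   -0.    0.06] deg 3.3 F [ 0.7 -0.4 -2.2] gap 11.3 q [-0.58  0.11  0.03  1.49  0.    0.76]
```

```bash
python3 -m creep '[[[-1,-2,20,0,0,0.05,255],[-1,-2,45,0,0,0.06,255],[-1,-2,70,0,0,0.06,255],[-1,-2,85,0,0,0.06,255],[-1,-2,92,0,0,0.06,255]]]'
python3 -m creep '[[[0,0,3,0,0,0,255],[0,0,5,0,0,0,255]]]'
python3 -c "
from h import *
go([472,-314,37],Rt(.169,0,1))
grab('side','s7');crop('s7','s7c',290,190,410,280,6)"
```

```text
t: 9.32
tcp_pos: [471.6, -313.1, 47.3]
ee_rot: [-0.001, 0.643, 0.766, 0.001]
wrist_force: [0.3, 1.3, -1.1]
finger_gap: 10.9
t: 9.48
tcp_pos: [473.0, -314.2, 45.3]
ee_rot: [0.001, 0.643, 0.766, 0.001]
wrist_force: [0.7, 1.2, -2.1]
finger_gap: 11.0
t 9.48 shift [ 0.3 -1.   8.3] | 8 rot [ 0. -0.  0.] deg 0.3 F [ 0.7  1.2 -2.1] gap 11.0 q [-0.59  0.14 -0.13  1.3   0.    0.81]
```

View pics/s7c.png

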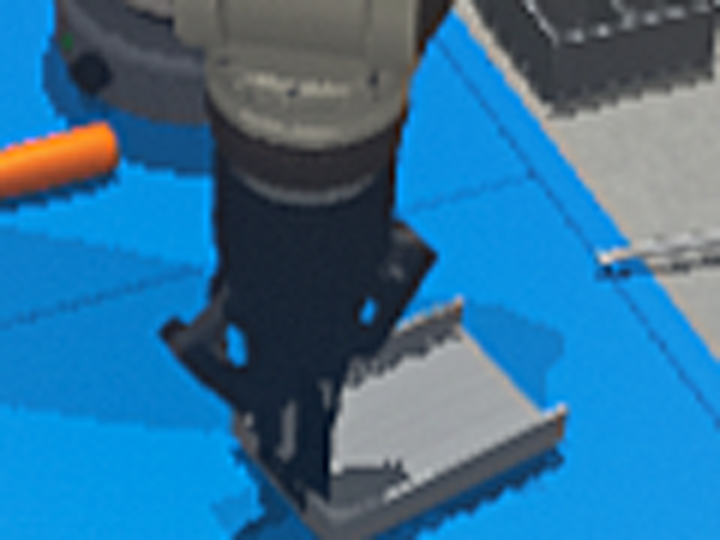

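The tray is level and empty, just above the mat. I lower slowly until there is contact force.

```bash
python3 -m creep '[[[0,0,2,0,0,0,255],[0,0,4,0,0,0,255],[0,0,5,0,0,0,255],[0,0,6,0,0,0,255],[0,0,6,0,0,0,255]]]'; python3 -m creep '[[[0,0,1,0,0,0,255],[0,0,1,0,0,0,255]]]'
```

```text
t: 9.95
tcp_pos: [472.8, -314.2, 38.8]
ee_rot: [0.0, 0.644, 0.765, 0.001]
wrist_force: [0.1, -0.4, -2.8]
finger_gap: 11.4
t: 10.12
tcp_pos: [472.8, -314.2, 37.7]
ee_rot: [0.0, 0.644, 0.765, 0.001]
wrist_force: [-0.3, 0.4, -1.9]
finger_gap: 10.9
```

```bash
python3 -m creep '[[[0,0,1,0,0,0,255],[0,0,1,0,0,0,255]]]'; python3 -m creep '[[[0,0,0.7,0,0,0,255],[0,0,0.7,0,0,0,255]]]'
```

```text
t: 10.28
tcp_pos: [472.9, -314.3, 37.2]
ee_rot: [0.001, 0.644, 0.765, 0.001]
wrist_force: [-0.1, 1.0, 1.5]
finger_gap: 11.3
t: 10.45
tcp_pos: [473.0, -314.3, 37.2]
ee_rot: [0.001, 0.644, 0.765, 0.001]
wrist_force: [-2.1, 1.7, 6.9]
finger_gap: 10.6
```

```bash
python3 -m creep '[[[0,0,-0.5,0,0,0,180],[0,0,-0.5,0,0,0,120],[0,0,-0.5,0,0,0,60],[0,0,-0.5,0,0,0,0],[0,0,-0.5,0,0,0,0]]]'; python3 -m creep '[[[0,0,0,0,0,0,0],[0,0,0,0,0,0,0],[0,0,-5,0,0,0,0],[0,0,-20,0,0,0,0],[0,0,-40,0,0,0,0]]]';python3 -m creep '[[[0,0,-30,0,0,0,0],[0,0,-60,0,0,0,0],[0,0,-95,0,0,0,0],[0,0,-130,0,0,0,0],[0,0,-160,0,0,0,0]]]'
python3 -c "
from h import *
grab('side','s8');grab('wrist','w8');crop('s8','s8c',280,160,440,300,5)
go([511,265,180],Rt(0,0,1)); go([511,265,180],Rt(1.57,0,1)); go([511,265,180],Rt(-1.57,0,1))"
```

```text
t: 10.87
tcp_pos: [472.8, -314.2, 36.5]
ee_rot: [0.0, 0.644, 0.765, 0.001]
wrist_force: [-0.8, -0.7, -0.9]
finger_gap: 70.8
t: 11.28
tcp_pos: [471.9, -313.7, 75.8]
ee_rot: [-0.001, 0.644, 0.765, 0.001]
wrist_force: [0.2, -0.5, 0.2]
finger_gap: 85.2
t: 11.7
tcp_pos: [472.2, -314.4, 239.5]
ee_rot: [0.001, 0.644, 0.765, 0.001]
wrist_force: [-0.3, -0.2, 0.6]
finger_gap: 85.2
t 11.8 shift [565.5 135.8  61.1] | 585 rot [0.01 0.   0.17] deg 9.9 F [ 0.5 -0.7 -0.1] gap 85.5 q [-0.59  0.13  0.24  1.68  0.    0.81]
t 11.8 shift [565.5 135.8  61.1] | 585 rot [ 0.    0.01 -1.4 ] deg 80.1 F [ 0.5 -0.7 -0.1] gap 85.5 q [-0.59  0.13  0.24  1.68  0.    0.81]
t 11.8 shift [565.5 135.8  61.1] | 585 rot [ 0.01 -0.    1.74] deg 99.8 F [ 0.5 -0.7 -0.1] gap 85.5 q [-0.59  0.13  0.24  1.68  0.    0.81]
```

View pics/s8c.png

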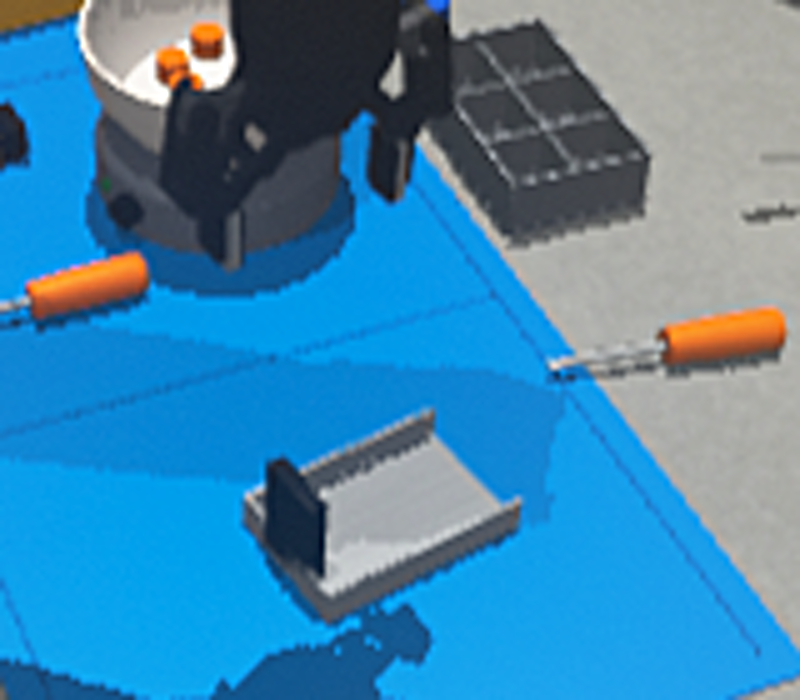

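View pics/w8.png

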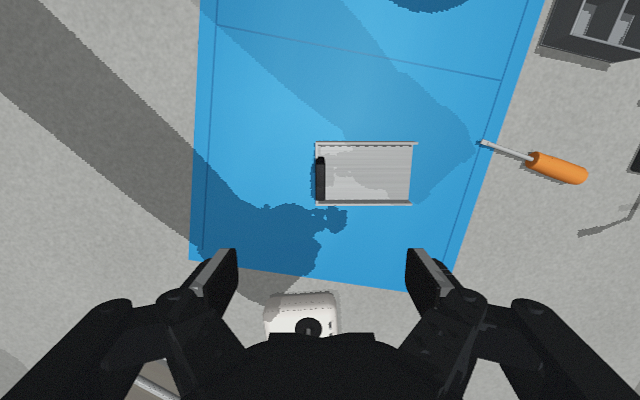

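The tray stands upright and empty, released near its original spot. I close the fingers and travel over to the station.

```bash
python3 -m creep '[[[25,6,0,0,0,0.02,100],[58,14,0,0,0,0.05,200],[95,23,0,0,0,0.08,255],[132,32,0,0,0,0.11,255],[170,41,0,0,0,0.15,255]]]'; python3 -c "
from h import *
go([511,265,200],Rt(0,0,1))"
```

```text
t: 12.22
tcp_pos: [483.2, -138.5, 236.7]
ee_rot: [0.0, 0.7, 0.714, 0.001]
wrist_force: [0.7, -0.2, 0.5]
finger_gap: 25.6
t 12.22 shift [402.8  35.8  37.3] | 406 rot [ 0.   -0.    0.02] deg 1.2 F [ 0.7 -0.2  0.5] gap 25.6 q [-0.28 -0.03  0.07  1.67  0.    1.27]
```

```bash
python3 -m creep '[[[38,3,0,0,0,0.02,255],[76,6,0,0,0,0.02,255],[114,10,0,0,0,0.02,255],[152,13,0,0,0,0.02,255],[190,17,0,0,0,0.02,255]]]'; python3 -m creep '[[[38,3,2,0,0,0,255],[76,7,8,0,0,0,255],[114,11,18,0,0,0,255],[152,14,28,0,0,0,255],[190,16,36,0,0,0,255]]]'; python3 -c "
from h import *
go([511,265,130],Rt(0,0,1))"
```

```text
t: 12.63
tcp_pos: [495.9, 52.2, 237.3]
ee_rot: [0.0, 0.706, 0.708, 0.001]
wrist_force: [0.6, -0.0, 0.4]
finger_gap: 0.1
t: 13.05
tcp_pos: [511.7, 242.4, 200.6]
ee_rot: [0.0, 0.706, 0.708, 0.001]
wrist_force: [1.1, -0.6, -0.4]
finger_gap: 0.0
t 13.05 shift [22.5 -0.8 70.6] | 74 rot [ 0. -0.  0.] deg 0.2 F [ 1.1 -0.6 -0.4] gap 0.0 q [0.44 0.11 0.15 1.6  0.   2.01]
```

```bash
python3 -m creep '[[[10,0,15,0,0,0,255],[22,-1,35,0,0,0,255],[22,-1,55,0,0,0,255],[22,-1,68,0,0,0,255],[22,-1,70,0,0,0,255]]]'; python3 -c "
from h import *
go([511,265,90],Rt(0,0,1)); d=grab('wrist','w9');s=grab('side','s9');crop('s9','s9c',250,100,340,180,8)
for q,n in ((d,'w'),(s,'s')):
    v,u=np.nonzero(q['range_z']>0)
    z=q['range_z'][v,u]; r=np.stack([(u-q['cx'])/q['fx']*z,-(v-q['cy'])/q['fy']*z,-z])
    p=(q['T'][:3,:3]@r).T+q['T'][:3,3]; f=q['frame'][v,u].astype(int); red=(f[:,2]>110)&(f[:,1]<70)
    m=red&(abs(p[:,0]-511)<50)&(abs(p[:,1]-265)<50)&(p[:,2]>72)&(p[:,2]<82); print(n,m.sum(),p[m].mean(0),cv2.minEnclosingCircle(p[m][:,:2].astype(np.float32)))
"
```

```text
t: 13.47
tcp_pos: [510.0, 262.0, 128.5]
ee_rot: [-0.0, 0.706, 0.708, -0.001]
wrist_force: [-0.5, -0.2, -0.6]
finger_gap: -0.4
t 13.47 shift [ 3.   1.1 38.5] | 39 rot [-0.  0.  0.] deg 0.2 F [-0.5 -0.2 -0.6] gap -0.4 q [0.47 0.13 0.02 1.47 0.   2.04]
w 2005 [512.01 266.38  76.  ] ((512.4356689453125, 268.0920715332031), 21.73248863220215)
s 41 [510.03 268.67  75.58] ((509.48968505859375, 265.10125732421875), 20.447072982788086)
```

View pics/w9.png

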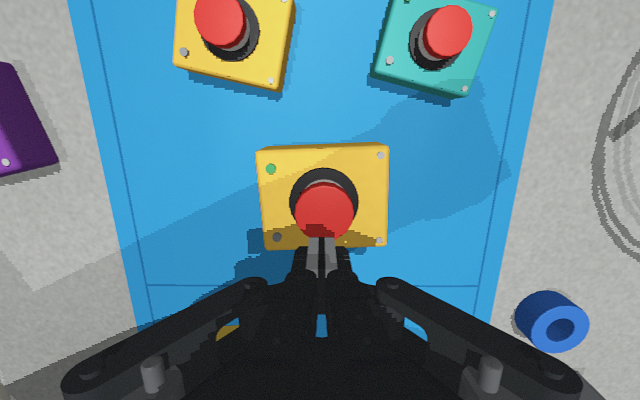

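View pics/s9c.png

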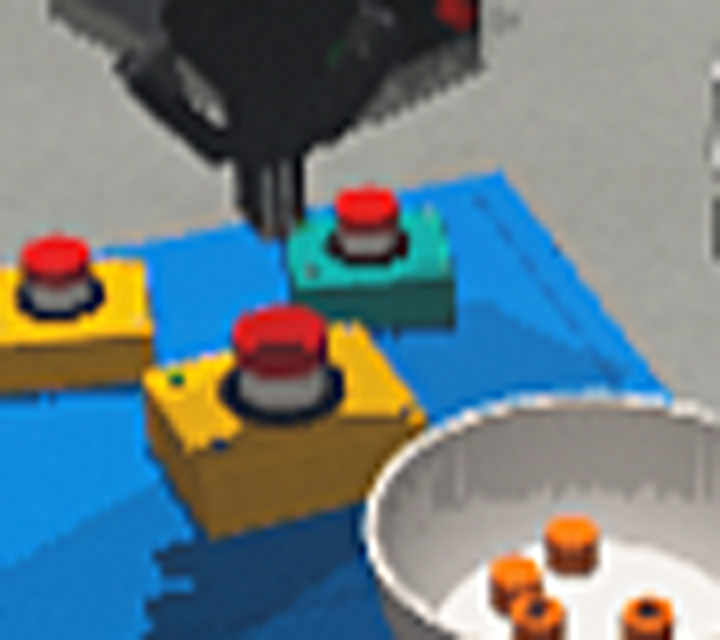

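Wrist and side both show the larger yellow box's red cap right ahead of the fingertips, with the fitted centre near (511.5,266.5), top at 76. I descend to just above it.

```bash
python3 -m creep '[[[2,1,12,0,0,0,255],[4,1,25,0,0,0,255],[4,1,37,0,0,0,255],[4,1,43,0,0,0,255],[4,1,45,0,0,0,255]]]';  python3 -m creep '[[[0,0,2,0,0,0,255],[0,0,4,0,0,0,255],[0,0,4,0,0,0,255],[0,0,4,0,0,0,255]]]'
```

```text
t: 13.98
tcp_pos: [511.5, 266.2, 84.4]
ee_rot: [-0.0, 0.706, 0.708, -0.0]
wrist_force: [-0.2, 0.2, -0.3]
finger_gap: -0.1
t: 14.32
tcp_pos: [512.4, 266.7, 82.8]
ee_rot: [0.0, 0.706, 0.708, 0.001]
wrist_force: [-0.0, 0.0, -0.2]
finger_gap: 0.1
```

```bash
for i in 1 ; do python3 -m creep '[[[0,0,2,0,0,0,255],[0,0,2,0,0,0,255],[0,0,2,0,0,0,255]]]'; python3 -m creep '[[[0,0,2,0,0,0,255],[0,0,2,0,0,0,255],[0,0,2,0,0,0,255]]]'; python3 -m creep '[[[0,0,2,0,0,0,255],[0,0,2,0,0,0,255],[0,0,2,0,0,0,255]]]'; done
```

```text
t: 14.57
tcp_pos: [512.3, 266.6, 80.4]
ee_rot: [0.0, 0.706, 0.708, 0.001]
wrist_force: [0.9, 0.5, -0.0]
finger_gap: -0.0
t: 14.82
tcp_pos: [512.2, 266.6, 78.2]
ee_rot: [0.0, 0.706, 0.708, 0.001]
wrist_force: [-0.4, -0.6, -0.2]
finger_gap: 0.4
t: 15.07
tcp_pos: [512.3, 266.6, 76.3]
ee_rot: [0.0, 0.706, 0.708, 0.001]
wrist_force: [-0.2, -0.7, 0.4]
finger_gap: 0.3
```

```bash
python3 -m creep '[[[0,0,1,0,0,0,255],[0,0,2,0,0,0,255],[0,0,2,0,0,0,255]]]'; python3 -m creep '[[[0,0,1,0,0,0,255],[0,0,2,0,0,0,255],[0,0,2,0,0,0,255]]]'
```

```text
t: 15.32
tcp_pos: [512.3, 266.7, 74.6]
ee_rot: [0.0, 0.706, 0.708, 0.001]
wrist_force: [-1.3, -0.9, 4.2]
finger_gap: -0.1
t: 15.57
tcp_pos: [512.4, 266.7, 72.6]
ee_rot: [0.0, 0.706, 0.708, 0.001]
wrist_force: [-2.2, -0.8, 5.8]
finger_gap: -0.2
```

```bash
python3 -m creep '[[[0,0,1,0,0,0,255],[0,0,2,0,0,0,255],[0,0,3,0,0,0,255],[0,0,3,0,0,0,255],[0,0,3,0,0,0,255]]]'; python3 -m creep '[[[0,0,1,0,0,0,255],[0,0,1.5,0,0,0,255],[0,0,1.5,0,0,0,255],[0,0,1.5,0,0,0,255]]]'
python3 -c "
from h import *
f=[]
for i in range(6):
    d=cams.get_image('side');s=monitor.read_state();f.append(np.r_[s['wrist_force'],s['tcp_pos']])
print(np.mean(f,0),np.std(f,0)); grab('side','s10');grab('wrist','w10');crop('s10','s10c',260,120,320,170,12)"
```

```text
t: 15.98
tcp_pos: [512.4, 266.7, 69.9]
ee_rot: [0.0, 0.706, 0.708, 0.001]
wrist_force: [-2.2, -0.5, 7.5]
finger_gap: -0.1
t: 16.32
tcp_pos: [512.4, 266.7, 68.6]
ee_rot: [0.0, 0.706, 0.708, 0.001]
wrist_force: [-2.4, -1.6, 7.9]
finger_gap: -0.3
[ -2.4   -1.64   8.   512.36 266.66  68.61] [0.3  0.5  0.51 0.01 0.01 0.01]
```

View pics/s10c.png

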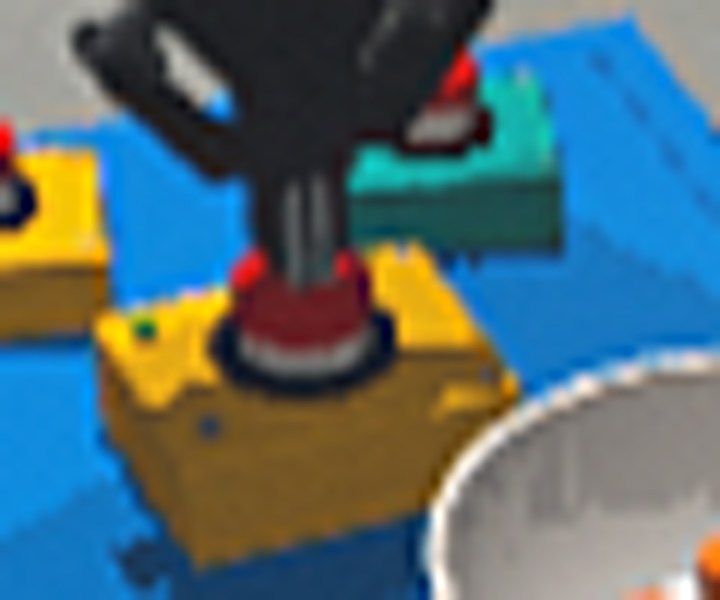

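View pics/w10.png

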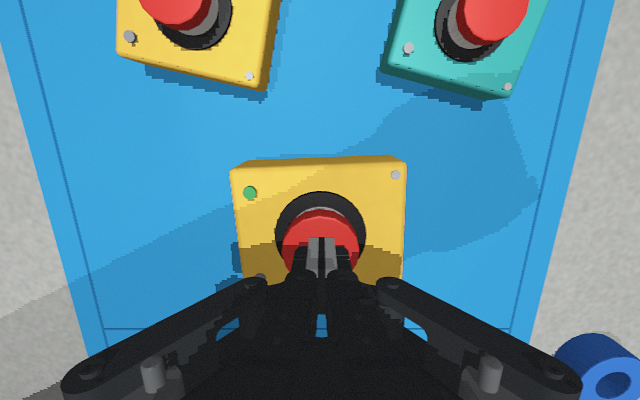

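The side picture shows the cap pressed under the fingers, with about half the white stem showing at crop row 355. Force 8.0 N means about 6.7 mm and height about 7.4 mm, so I add a touch.

```bash
python3 -m creep '[[[0,0,0.8,0,0,0,255],[0,0,0.8,0,0,0,255],[0,0,0.8,0,0,0,255],[0,0,0.8,0,0,0,255],[0,0,0.8,0,0,0,255]]]'
python3 -c "
from h import *
f=[]
for i in range(8):
    d=cams.get_image('side');s=monitor.read_state();f.append(np.r_[s['wrist_force'],s['tcp_pos']])
print(s['t'],np.mean(f,0),np.std(f,0)); grab('side','s11'); grab('top','t11')
a,b=dict(np.load('pics/s9.npz')),dict(np.load('pics/s11.npz'))
im=np.hstack([q['frame'][120:165,265:320] for q in (a,b)]);cv2.imwrite('pics/cmp.png',cv2.resize(im,None,fx=7,fy=7,interpolation=cv2.INTER_CUBIC))"
```

```text
t: 17.13
tcp_pos: [512.4, 266.7, 67.9]
ee_rot: [0.0, 0.706, 0.708, 0.002]
wrist_force: [-3.1, -2.4, 8.8]
finger_gap: 0.3
17.5333 [ -2.92  -1.61   8.82 512.37 266.68  67.88] [0.48 0.42 0.7  0.02 0.01 0.01]
```

View pics/cmp.png

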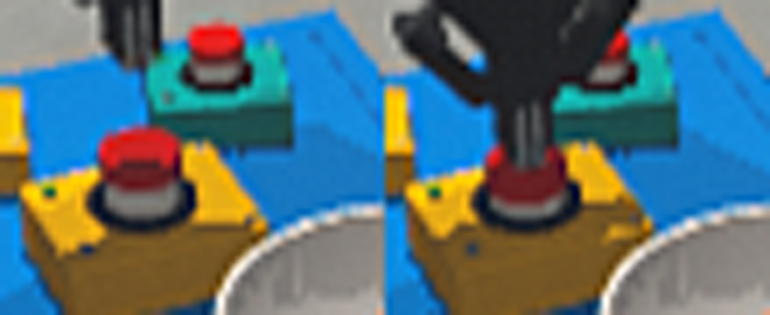

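View pics/t11.png

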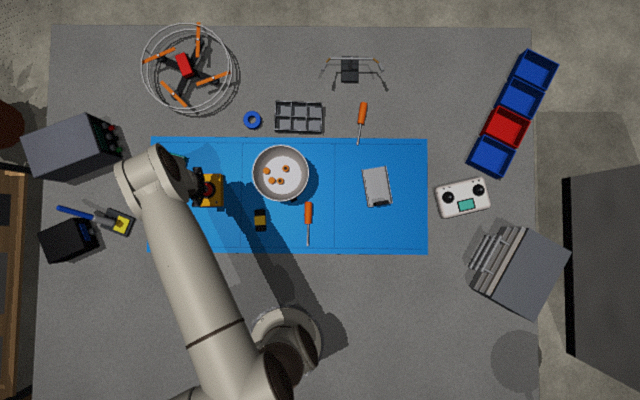

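Force 8.8 N and height 67.9 mm both give about 8 mm of travel, and the stem is visibly about half its released length. The top view shows the spacers in the bowl at (281,173), the tray standing empty at (377,187) and the bystanders in place, so I hand in.

```bash
python3 -c "
from h import *
print(robot.hand_in())"
```

```text
the job is handed in; nothing more can be done
None
```

I tipped all four spacers into the white bowl, put the empty tray back upright almost exactly where it was and let go. Then I pressed the larger yellow station's red button with closed fingers and handed in while holding it half way down.

- **Button:** the wrist force averaged 8.8 N and the fingertip height was 67.9 mm. Both give about 8 mm of the 16 mm travel, and the side picture shows roughly half the white stem. The button was never near the bottom. Just before the last 0.8 mm of press, force and height disagreed slightly (6.7 mm against 7.4 mm of travel).
- **Scene:** the last top picture shows all four spacers in the bowl, the tray standing empty, and no bystander visibly moved.
- **Time:** the robot's clock read about 17.6 s at hand-in. No check failed, and hand-in reports no verdict.

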